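# Hold the upper cast over the lower one on the articulator for the bite wafer

### The arm

A 6-joint arm with a two-finger parallel gripper is mounted at the origin on the work surface. World frame = base frame: x ahead of the robot, y to its left, z up, the work surface at z = 0. Lengths are in m, angles in rad, forces in N, time in s.
With the tool pointing down it reaches from about 0.375 to 0.9 m from the base axis. Payload 3.1 kg.
Tool frame: the origin (TCP) lies at the very end of the fingers, on their centre line; the grasp point (between the pads) lies 19 mm behind it; z points along the fingers, y is the direction in which the jaws open and shut (so a half turn about z gives the same grasp; the last joint's range is limited). The gripper opens to 87 mm and grips with 3 to 60 N. Pads are 19 mm wide; open, the fingers measure 117 mm over their backs; the gripper's body (75 mm by 190 mm) begins 51 mm behind the grasp point.
Start: joints at [1.163, 0.527, 1.433, -0, 1.181, -0.178], TCP at [0.142, 0.609, 0.223] pointing down, gripper open.
Joint ranges: [-3.08, 3.08], [-0.75, 2.2], [0.22, 2.44], [-1.43, 4.57], [0, 2.65], [-2.85, 2.85]. Speed limits (rad/s): [2.79, 2.79, 3.14, 3.14, 3.14, 3.14].

### API

Orientations are given as a unit quaternion [x, y, z, w].
In Python, from rig import robot gives the robot as it stands. The module is installed in compiled form; this text tells all that it offers.
- The arm moves only by the tool carry_out, never from a script. Its argument "series" is a list of rows, each a list of 7 numbers: the shift along the tool's x, y, z in mm, then the turn, a rotation vector about the tool's x, y, z in degrees, then the gripper command: -1 is shut, 1 is fully open, values between are in proportion. In form: [[tx, ty, tz, rx, ry, rz, claw], ...]. A call has 1 to 8 rows; each row is the pose to reach, as a shift and turn from the pose measured when the call began, along the tool's axes at that moment; what a row does not reach only later rows make up. A row lasts 1/8 s, in which the tool goes at most 62.5 mm and 10.7 degrees, less where a joint would pass 70% of its speed; a pose out of reach is approached as far as the arm can. A call with a gripper value outside its range is refused whole. The fingers move at their own pace and stop on an object; "force" is the grip in N (left out, the last holds). Time passes only in rows, so rows that repeat a pose let the fingers close. It gives the time, the measured TCP pose, the force and the opening at its end, in the units of the state.
- robot.get_obs(): the state, without advancing time (a new reading comes with each control period).
- robot.camera(name): name is "side" or "top" or "wrist"; returns a dict with "pixels" (480x640x3 uint8, red, green, blue), "fx", "fy", "cx", "cy" (pixels), "position" and "attitude" of the camera in the world. Camera axes: x right, y down, z forward; pixel columns grow to the right and rows downward; lengths in m; the calibration is good to about 2 mm. A picture is of the moment at which its call begins. There is no depth.
- robot.hand_in(): hands the job in, once; it reports no verdict.
The state is a dict: "time": time; "q": joint angles; "joint_velocities": joint speeds; "joint_torque": joint torques, N m; "position": TCP position; "tool_rot": TCP orientation; "ft_force": force on the tool from outside, world axes, zero at the start; "moment": the same for the moment, N m; "grip_width": finger opening in m.
Only numpy, scipy, OpenCV 4.12 (cv2) and the standard library are available. Lean on these libraries where they do the work, as an engineer would, in place of code of your own. Each camera call takes 0.05 s, during which the arm holds its last target.

### The job

Pick up the full upper dental cast, which lies teeth down on the bench mat (not the half-arch one), carry it over the things on the bench to the articulator and, front teeth over front teeth and lined up with the lower cast there, lower it gently until you feel the teeth just meet. Then raise it straight up until the teeth are about 5 mm apart and finish like that: still holding the cast in the gripper, level, lined up, at rest and touching nothing else, so that I can slide the bite wafer in between. Leave everything else on the bench where it is.

Things in the scene. Friction and masses are not known exactly. Their poses are not given: they have to be found in the camera images.
- upper_cast: full-arch upper dental cast of pale stone, 59 long x 60 wide x 34 mm high, 160 to 250 g, teeth down on the 3 mm mat. Origin: middle of the cast in the biting plane (plane of the tooth tips, 3 mm above the bench at the start); z up towards the flat base, -x towards the front teeth, y across. Below z = 13 mm are teeth and gums, inside the outline of the base; centre of mass within 5 mm of x = 0
- upper_base (a point): middle of the upper cast's flat top, 34 mm above its origin. The solid base is the upper 21 mm: upright parallel sides 60 mm apart (y = +-30 mm), flat from x = -12 to +21 mm, by which it is gripped; flat back at x = +26 mm; tapering to a blunt front 16 mm wide at x = -33 mm. Three short grooves mark the top: one in front, two behind
- upper_front (a point): midline of the upper front teeth, in the biting plane, 25 mm ahead of (-x from) the upper cast's origin
- half_cast: half-arch cast of the same stone, 60 mm long x 26 mm wide x 34 mm high, also lying teeth down on the mat; not wanted, leave it alone. Origin: middle of its biting plane
- lower_cast: full-arch lower dental cast of the same stone, teeth up, fixed on the articulator with plaster, 57 long x 56 mm wide. Origin: middle of the cast in its biting plane, 74 mm above the bench; z up, -x towards its front teeth, y across; it reaches 30 mm down. The casts are lined up when the upper cast's origin and axes lie on these (teeth just meeting, both biting planes flat) or straight above
- lower_front (a point): midline of the lower front teeth, in the biting plane, 25 mm ahead of (-x from) the lower cast's origin
- articulator: lower half of a dental articulator, fixed to the bench, the lower cast mounted in its middle; dark frame 175 x 128 mm. Origin: on the bench under the lower cast's origin, same axes. Two metal columns 101 mm high stand 68 mm behind (+x) and 54 mm to either side, each with a ball 35 mm from the middle; a round plate 37 mm high stands 82 mm ahead (-x). Its upper half lies at the back of the bench
- bite_wafer: flat horseshoe bite wafer, 4 mm thick, about 60 x 60 mm, on the mat; bystander. Origin: middle of its underside
- wax_knife: wax knife lying on the mat, 185 mm long, wooden handle 12 mm thick along x; bystander. Origin: under the handle, near its middle
- dropper_bottle: white dropper bottle, 42 mm across, 136 mm high, standing between mat and articulator; bystander. Origin: centre of its underside
- stone_jar: white jar with screw lid, 56 mm across, 85 mm high, standing between mat and articulator; bystander. Origin: centre of its underside
- bur_block: wooden block 75 x 46 x 30 mm with upright burs, 70 mm high in all, between mat and articulator; bystander. Origin: centre of its underside
- mixing_bowl: rubber mixing bowl, 124 mm across, 75 mm high, at the back; bystander. Origin: centre of its underside
- brush_pot: dark pot of brushes, 72 mm across, 165 mm high with the brushes, at the back; bystander. Origin: centre of its underside
There are look-alikes about, which are no part of the job. Leave any green look-alike of the upper_cast alone.

How it is judged:
By the outcome, as a careful person would: the job done as asked, in the order asked, and still so for the second after the job is handed in, while the arm keeps its last pose, push and grip.
It also fails if it takes over 48 s, if anything falls off the work surface, if the arm or the gripper's body presses on something with over 40 N, if the wrist force passes 120 N, or if a joint passes its speed limit or range.

## Working session

There is one attempt and no reset: what is moved stays moved. The work goes in short steps, Python scripts to look and compute and a tool call to move; the robot and the scene stay as the last step left them, time stands still between calls to the robot, and variables do not carry over. Pictures are saved under pics/ and viewed, and the job is handed in when it is done.

Besides the shell and the picture viewer there is one more tool, called after ">>>" as name([rows], argument=value, ...), one row to a line, values as JSON. carry_out: Moves the arm, as the interface text tells. Its arguments: {"type":"object","properties":{"series":{"type":"array"},"force":{"type":"number"}},"required":["series"]}

```bash
mkdir -p pics; cat > h.py <<'E'
import numpy as np, cv2
from scipy.spatial.transform import Rotation as R
from rig import robot
def cam(n,save=None):
    c=robot.camera(n)
    if save: cv2.imwrite('pics/'+save+'.png',c['pixels'][:,:,::-1])
    return c
def att(c):
    a=np.array(c['attitude'],float)
    return R.from_quat(a).as_matrix() if a.size==4 else a.reshape(3,3)
def ray(c,u,v):
    d=att(c)@np.array([(u-c['cx'])/c['fx'],(v-c['cy'])/c['fy'],1.]); return np.array(c['position']),d
def onz(c,u,v,z):
    p,d=ray(c,u,v); return p+d*(z-p[2])/d[2]
def proj(c,P):
    q=att(c).T@(np.array(P)-np.array(c['position'])); return np.array([c['fx']*q[0]/q[2]+c['cx'],c['fy']*q[1]/q[2]+c['cy']])
E
python3 - <<'E'
from h import *
for n in ['top','side','wrist']:
    c=cam(n,n+'0'); print(n,c['fx'],c['fy'],c['cx'],c['cy'],np.round(c['position'],3),np.round(c['attitude'],4))
print(robot.get_obs())
E
```

```text
top 505.2634227488885 505.2634227488885 325.44557992807796 238.551956264938 [0.363 0.127 1.053] [-0.6958  0.7124 -0.0622  0.0668]
side 459.02507465142213 459.02507465142213 317.49062425328657 233.83639056781587 [ 0.169 -0.731  0.639] [ 0.8561 -0.173   0.0906 -0.4785]
wrist 416.91511635697606 416.91511635697606 315.3797162186833 240.29683071895815 [0.068 0.626 0.385] [0.776  0.6153 0.0861 0.1089]
{'time': 0.15, 'q': array([ 1.16250745e+00,  5.28245535e-01,  1.43361101e+00,  1.72477719e-05,
        1.18141187e+00, -1.78521816e-01]), 'joint_velocities': array([ 0.00118806, -0.0022361 , -0.00479396, -0.00211577,  0.00044807,
       -0.00023302]), 'joint_torque': array([ 9.40542741e-04, -4.40430808e+01, -1.76843226e+01,  6.33438444e-02,
        5.52622578e-02, -7.31354476e-05]), 'position': array([0.14209577, 0.6080519 , 0.22179983]), 'tool_rot': array([ 1.14634208e-01,  9.93407417e-01, -7.99769139e-04, -2.49962024e-04]), 'ft_force': array([-0.51544957, -0.41416154, -0.10497084]), 'moment': array([ 0.00147171,  0.02191449, -0.01887248]), 'grip_width': 0.0866634446445693}
```

View pics/top0.png

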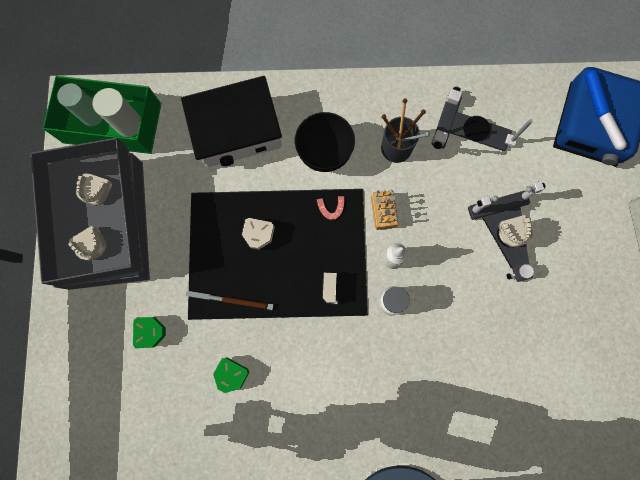

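View pics/side0.png

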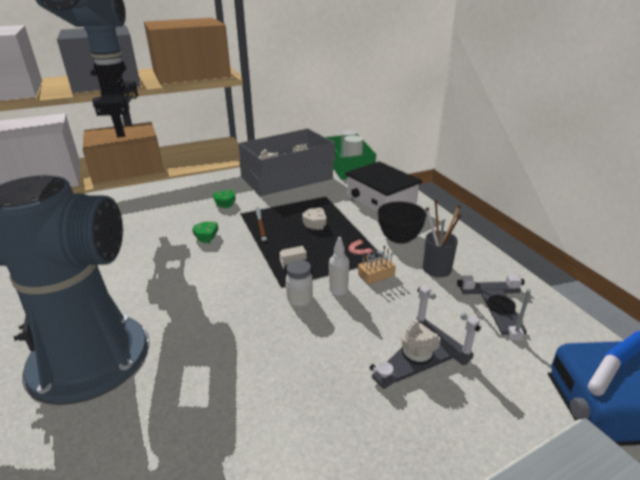

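View pics/wrist0.png

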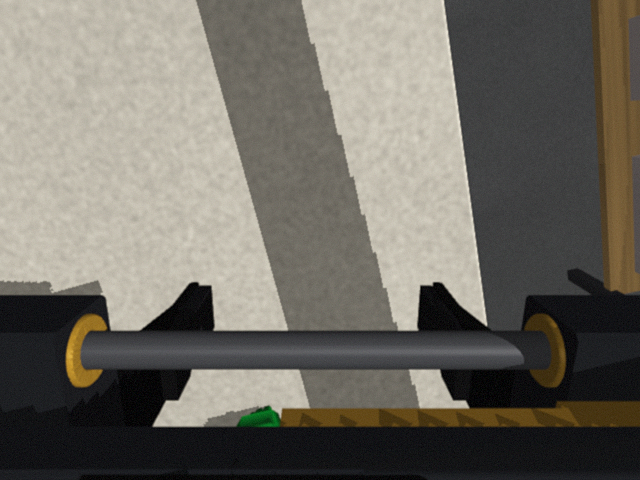

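The top view shows these candidates:
- a pale full cast on the mat at (258,233)
- the half cast on the mat at (337,288)
- casts in the grey tray at (93,188) and (86,243)
- green look-alikes at (148,332) and (231,375)
- the lower cast on the articulator at (515,232)

By the description, the one I want is the cast at (258,233). I'll check it in a close crop.

```bash
python3 - <<'E'
from h import *
c=cam('top'); im=c['pixels'][:,:,::-1]
a=cv2.resize(im[200:265,225:295],None,fx=5.5,fy=5.5,interpolation=cv2.INTER_CUBIC)
b=cv2.resize(im[170:285,460:560],None,fx=4,fy=4,interpolation=cv2.INTER_CUBIC)
h=max(a.shape[0],b.shape[0]); o=np.zeros((h,a.shape[1]+b.shape[1],3),np.uint8);o[:a.shape[0],:a.shape[1]]=a;o[:b.shape[0],a.shape[1]:]=b
cv2.imwrite('pics/crop1.png',o);print(o.shape)
for u,v,z in [(258,233,.037),(515,232,.074),(337,288,.03),(397,254,.1),(397,300,.085),(385,210,.03),(525,272,.037),(475,212,.101),(540,187,.101)]: print(u,v,np.round(onz(c,u,v,z),3))
hsv=cv2.cvtColor(c['pixels'],cv2.COLOR_RGB2HSV)
m=((c['pixels'].min(2)>110)).astype(np.uint8); m2=np.zeros_like(m); m2[205:262,230:290]=m[205:262,230:290]
cs,_=cv2.findContours(m2,cv2.RETR_EXTERNAL,cv2.CHAIN_APPROX_NONE); k=max(cs,key=cv2.contourArea)
print(cv2.contourArea(k)); ap=cv2.approxPolyDP(k,2,True)[:,0]
for p in ap: print(p,np.round(onz(c,*map(float,p),.037),4))
s=cam('side')
im=s['pixels'][:,:,::-1]; cv2.imwrite('pics/crop2.png',cv2.resize(im[270:400,360:500],None,fx=4,fy=4,interpolation=cv2.INTER_CUBIC))
E
```

```text
(460, 785, 3)
258 233 [0.566 0.27  0.037]
515 232 [ 0.548 -0.241  0.074]
337 288 [0.45  0.111 0.03 ]
397 254 [ 0.506 -0.004  0.1  ]
397 300 [ 0.42  -0.002  0.085]
385 210 [0.609 0.007 0.03 ]
525 272 [ 0.473 -0.268  0.037]
475 212 [ 0.584 -0.158  0.101]
540 187 [ 0.631 -0.288  0.101]
642.0
[245 220] [0.5938 0.2969 0.037 ]
[242 234] [0.5645 0.3028 0.037 ]
[250 246] [0.5391 0.2863 0.037 ]
[257 247] [0.5367 0.272  0.037 ]
[269 240] [0.5507 0.2475 0.037 ]
[272 229] [0.5735 0.2412 0.037 ]
[270 222] [0.5883 0.2453 0.037 ]
[252 218] [0.5976 0.2824 0.037 ]
```

View pics/crop1.png

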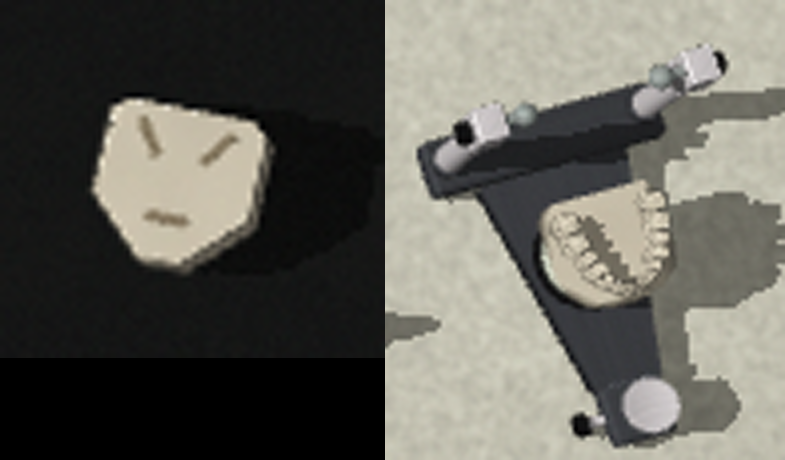

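View pics/crop2.png

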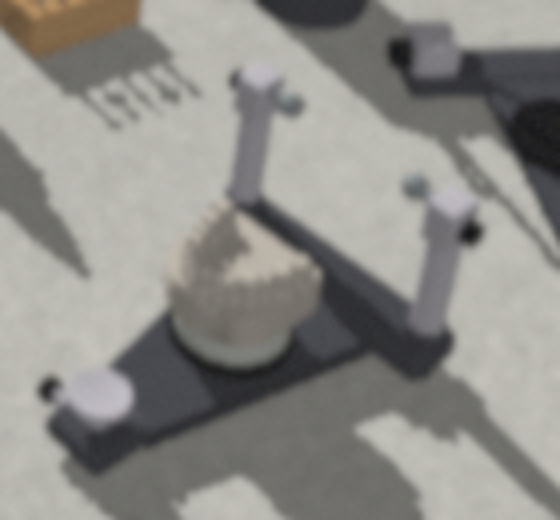

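The crop confirms it: a pale full arch on the black mat with three grooves, front pointing towards the robot (image down). The lower cast's front teeth point down and slightly right, towards the plate at (525,272). Next I'll work out the wrist camera geometry.

```bash
python3 - <<'E'
from h import *
c=robot.camera('wrist'); o=robot.get_obs()
T=R.from_quat(o['tool_rot']).as_matrix(); p=o['position']
print('cam in tool',T.T@(np.array(c['position'])-p)); print(np.round(T.T@att(c),3))
for q in [(0,0,0),(0,0.03,0),(0,-.03,0),(0,0,-.019)]: print(q,proj(c,p+T@np.array(q)))
print(T)
for u,v in[(320,240),(320,20),(320,280),(20,240),(620,240)]: print(u,v,T.T@(onz(c,u,v,.037)-p))
E
```

```text
cam in tool [ 0.07651419  0.00018074 -0.16337578]
[[-0.    -0.961 -0.275]
 [ 1.    -0.     0.001]
 [-0.001 -0.275  0.961]]
(0, 0, 0) [314.50734215 307.24870675]
(0, 0.03, 0) [384.71196342 307.20283083]
(0, -0.03, 0) [244.27544955 307.29460049]
(0, 0, -0.019) [314.46897162 328.53468559]
[[-9.73707119e-01  2.27803310e-01 -3.14703717e-04]
 [ 2.27803479e-01  9.73706883e-01 -6.92886444e-04]
 [ 1.48587350e-04 -7.46359065e-04 -9.99999710e-01]]
320 240 [-0.02298428  0.00461593  0.18518583]
320 20 [0.14984488 0.00411218 0.18521189]
320 280 [-0.06017054  0.00472432  0.18518023]
20 240 [-0.02291307 -0.25612658  0.18538045]
620 240 [-0.02305554  0.2655501   0.18499107]
```

>>> carry_out([
  [-60,-28,0,0,0,0,1],
  [-120,-57,0,0,0,-1,1],
  [-180,-85,0,0,0,-2,1],
  [-240,-114,0,0,0,-3,1],
  [-300,-142,0,0,0,-4,1],
  [-360,-171,0,0,0,-4,1],
  [-420,-200,0,0,0,-4,1],
  [-470,-223,0,0,0,-4,1],
])

```text
time: 1.3
position: [0.5346, 0.2953, 0.2224]
tool_rot: [0.08, 0.997, -0.0, -0.0]
ft_force: [0.2, 0.9, 0.0]
grip_width: 0.087
```

>>> carry_out([
  [-10,-5,0,0,0,0,1],
  [-18,-10,0,0,0,0,1],
  [-18,-10,0,0,0,0,1],
  [-18,-10,0,0,0,0,1],
])

```text
time: 1.8
position: [0.5494, 0.2836, 0.2224]
tool_rot: [0.079, 0.997, -0.0, -0.0]
ft_force: [0.2, -1.0, 1.0]
grip_width: 0.0872
```

```bash
python3 - <<'E'
from h import *
c=cam('wrist','w1'); o=robot.get_obs(); print(o['time'],o['position'],R.from_quat(o['tool_rot']).as_matrix()[:,0],np.abs(o['joint_velocities']).max(),o['q'])
im=c['pixels']; g=im.min(2)
print(proj(c,[.566,.27,.037]))
m=(g>90).astype(np.uint8)
cs,_=cv2.findContours(m,cv2.RETR_EXTERNAL,cv2.CHAIN_APPROX_NONE)
for k in sorted(cs,key=cv2.contourArea)[-5:]:
    print(cv2.contourArea(k),cv2.boundingRect(k))
E
```

```text
1.85 [0.54952157 0.28363928 0.22246902] [-9.87498505e-01  1.57627104e-01  6.32183552e-04] 0.003889423249093044 [ 2.96038729e-01  5.18922472e-01  1.44945180e+00 -4.61785126e-05
  1.17394274e+00 -1.11645256e+00]
[301.99679335 235.04491926]
4100.5 (271, 195, 72, 72)
8208.0 (190, 368, 259, 59)
11213.5 (80, 338, 437, 30)
27096.0 (0, 0, 429, 296)
38559.5 (370, 0, 270, 331)
```

View pics/w1.png

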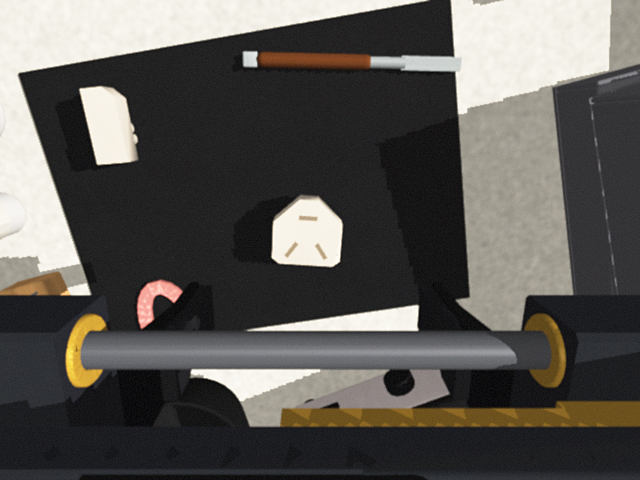

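The cast shows clearly at (307,232), grooves up, front at (308,196), back edge at row ~266. Next I'll measure its pose.

```bash
cat > cast.py <<'E'
from h import *
def pose(c,roi,z=.037,thr=110):
    x,y,w,h=roi; g=c['pixels'].min(2); m=np.zeros(g.shape,np.uint8); m[y:y+h,x:x+w]=(g[y:y+h,x:x+w]>thr)
    m=cv2.morphologyEx(m,cv2.MORPH_CLOSE,np.ones((9,9)))
    cs,_=cv2.findContours(m,cv2.RETR_EXTERNAL,cv2.CHAIN_APPROX_NONE); k=max(cs,key=cv2.contourArea)[:,0].astype(float)
    return k,np.array([onz(c,u,v,z)[:2] for u,v in k])
E
python3 - <<'E'
from cast import *
c=robot.camera('wrist'); k,P=pose(c,(255,185,105,100))
o=robot.get_obs(); T=R.from_quat(o['tool_rot']).as_matrix(); p=o['position']
ap=cv2.approxPolyDP(k.astype(np.float32)[:,None],2.5,True)[:,0]
for a in ap: print(a, np.round(onz(c,*map(float,a),.037),4))
th=np.radians(-8.)
def ln(Q):
    vx,vy,x0,y0=cv2.fitLine((Q*1000).astype(np.float32),cv2.DIST_HUBER,0,.01,.01).ravel(); return np.array([vx,vy]),np.array([x0,y0])
for it in range(4):
    X=np.array([np.cos(th),np.sin(th)]);Y=np.array([-X[1],X[0]])
    a=P@X; b=P@Y; amax=a.max(); bm=(b.max()+b.min())/2
    flat=(a>amax-.045)&(a<amax-.010)
    L=ln(P[flat&(b>bm+.02)]); Rr=ln(P[flat&(b<bm-.02)]); B=ln(P[(a>amax-.006)&(abs(b-bm)<.018)])
    an=[]
    for d in (L[0],Rr[0]):
        d=d*np.sign(d@X); an.append(np.arctan2(d[1],d[0]))
    db=B[0]*np.sign(B[0]@Y); ab=np.arctan2(db[1],db[0])-np.pi/2
    th=np.mean(an)
print(np.degrees(an),np.degrees(ab)); X=np.array([np.cos(th),np.sin(th)]);Y=np.array([-X[1],X[0]])
print('width',(L[1]-Rr[1])@Y,'ymid',(L[1]+Rr[1])@Y/2,'back',B[1]@X,'front',(P@X).min()*1000)
org=X*(B[1]@X-26)+Y*((L[1]+Rr[1])@Y/2); print('origin',org,np.degrees(th))
np.save('up.npy',[*org/1000,th])
E
```

```text
[297. 198.] [0.5335 0.2712 0.037 ]
[273. 221.] [0.5499 0.2475 0.037 ]
[272. 258.] [0.5827 0.2404 0.037 ]
[278. 263.] [0.5881 0.2448 0.037 ]
[334. 265.] [0.5978 0.2934 0.037 ]
[340. 255.] [0.5894 0.3    0.037 ]
[341. 220.] [0.5583 0.3053 0.037 ]
[318. 197.] [0.5354 0.2889 0.037 ]
[-11.51743563 -13.22415941] -12.753340176714655
width 59.47270764877526 ymid 389.18368340674397 back 521.7750725027363 front 461.0244029226945
origin [567.64171048 273.93384323] -12.370797520977321
```

>>> carry_out([
  [-11,-4,30,0,0,3,1],
  [-21,-7,70,0,0,3.4,1],
  [-21,-7,110,0,0,3.4,1],
  [-21,-7,132,0,0,3.4,1],
  [-21,-7,132,0,0,3.4,1],
  [-21,-7,132,0,0,3.4,1],
])

```text
time: 2.65
position: [0.5698, 0.274, 0.0916]
tool_rot: [0.108, 0.994, 0.0, 0.001]
ft_force: [0.0, 0.2, 0.5]
grip_width: 0.0871
```

```bash
python3 - <<'E'
from h import *
c=cam('wrist','w2');cam('side','s2'); o=robot.get_obs(); T=R.from_quat(o['tool_rot']).as_matrix(); p=o['position'];print(o['time'],p,np.round(T,4),np.abs(o['joint_velocities']).max())
x,y,th=np.load('up.npy'); d=np.array([x,y,.003])-p; print('origin in tool mm',T.T@d*1000,'yaw',np.degrees(th)+180-np.degrees(np.arctan2(T[1,0],T[0,0])))
E
```

```text
2.75 [0.57017949 0.27394184 0.0921476 ] [[-9.765e-01  2.155e-01  2.500e-03]
 [ 2.155e-01  9.765e-01  6.000e-04]
 [-2.300e-03  1.100e-03 -1.000e+00]] 0.002803382386092755
origin in tool mm [ 2.68116706 -0.65470419 89.14099661] yaw 0.07515725292483921
```

View pics/w2.png

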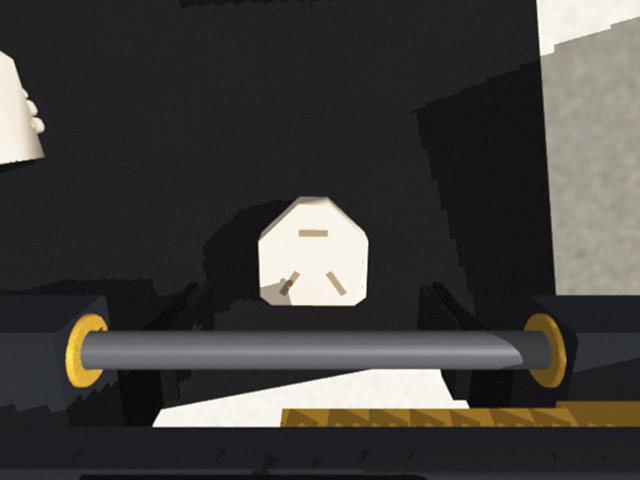

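Cast is centred between the fingers at (313,250), so I'll descend and grip.

>>> carry_out([
  [0,-0.6,35,0,0,0,1],
  [0,-0.6,65,0,0,0,1],
  [0,-0.6,84,0,0,0,1],
  [0,-0.6,84,0,0,0,1],
  [0,-0.6,84,0,0,0,1],
], force=30)

```text
time: 3.38
position: [0.5713, 0.2737, 0.0093]
tool_rot: [0.108, 0.994, 0.001, 0.002]
ft_force: [0.1, 0.1, 0.3]
grip_width: 0.0869
```

>>> carry_out([
  [0,0,0,0,0,0,-1],
  [0,0,0,0,0,0,-1],
  [0,0,0,0,0,0,-1],
  [0,0,0,0,0,0,-1],
  [0,0,0,0,0,0,-1],
  [0,0,0,0,0,0,-1],
], force=30)

```text
time: 4.12
position: [0.5713, 0.2735, 0.0095]
tool_rot: [0.108, 0.994, 0.001, 0.002]
ft_force: [-1.1, -0.3, 4.5]
grip_width: 0.0598
```

```bash
python3 - <<'E'
from h import *
c=cam('wrist','w3'); o=robot.get_obs(); T=R.from_quat(o['tool_rot']).as_matrix(); p=o['position'];print(o['time'],p,np.round(T,4),o['ft_force'],o['moment'],o['grip_width'])
E
```

```text
4.175 [0.57129661 0.27356675 0.00951493] [[-0.9765  0.2154  0.0047]
 [ 0.2154  0.9765  0.001 ]
 [-0.0043  0.002  -1.    ]] [-0.11007511 -0.83150985  4.69410103] [-0.31449094  0.18158347 -0.03904162] 0.059566335627507135
```

View pics/w3.png

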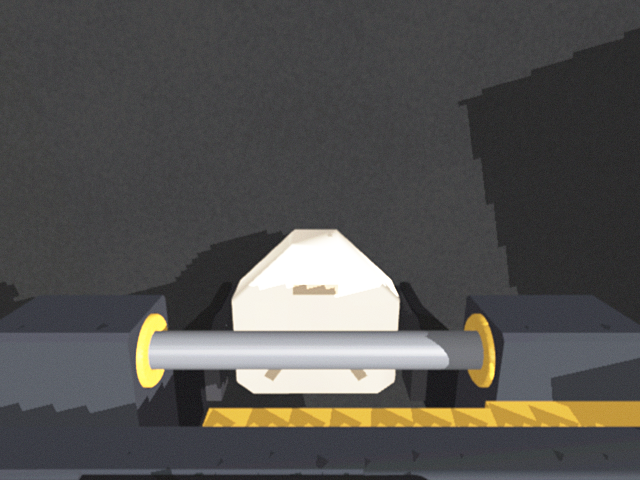

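```bash
python3 - <<'E'
from h import *
c=robot.camera('wrist'); o=robot.get_obs(); T=R.from_quat(o['tool_rot']).as_matrix(); p=o['position']
g=c['pixels'].min(2).astype(int)
print(g[380:400,316]); print(g[222:240,316]); print(g[312,225:240],g[312,392:406])
for u,v in [(316,393.5),(316,230),(232.5,310),(400,310)]:
    print(u,v,np.round((T.T@(onz(c,u,v,.037)-p))*1000,2))
E
cat > /dev/null; python3 - <<'E'
from h import *
c=robot.camera('top');k=None
im=c['pixels'][:,:,::-1]; cv2.imwrite('pics/crop3.png',cv2.resize(im[180:280,190:350],None,fx=5,fy=5,interpolation=cv2.INTER_CUBIC))
E
```

```text
[232 231 231 232 231 230 231 230 230 230 232 235 214 130  67  59  65  68
  59  64]
[ 65  67  67  64  66  65  79 138 182 191 190 187 183 187 200 207 217 230]
[ 40  43  42  43  40  32  65 159 236 237 234 235 236 236 236] [234 236 233 235 234 238 206  98  32  40  44  40  42  43]
316 393.5 [-22.97   0.65 -27.34]
316 230 [ 41.2    0.64 -27.62]
232.5 310 [ 11.78 -29.09 -27.55]
400 310 [ 11.67  30.6  -27.43]
```

>>> carry_out([
  [0,0,-5,0,0,0,-1],
  [0,0,-20,0,0,0,-1],
  [0,0,-50,0,0,0,-1],
  [0,0,-85,0,0,0,-1],
  [0,0,-125,0,0,0,-1],
  [0,0,-165,0,0,0,-1],
  [0,0,-190,0,0,0,-1],
  [0,0,-200,0,0,0,-1],
])

```text
time: 5.28
position: [0.5711, 0.2738, 0.212]
tool_rot: [0.108, 0.994, 0.002, 0.004]
ft_force: [-0.1, -1.2, -1.9]
grip_width: 0.0598
```

```bash
python3 - <<'E'
from h import *
c=cam('wrist','w4');cam('side','s4'); o=robot.get_obs(); T=R.from_quat(o['tool_rot']).as_matrix(); p=o['position'];print(o['time'],p,np.round(T,4),o['ft_force'],o['moment'],o['grip_width'])
E
```

```text
5.375 [0.57066263 0.27361734 0.21068418] [[-0.9765  0.2153  0.0067]
 [ 0.2153  0.9766  0.0017]
 [-0.0062  0.0031 -1.    ]] [ 0.22038897 -0.39166332 -2.11609077] [-0.00188886  0.02561249  0.0076497 ] 0.05973039573154627
```

View pics/w4.png

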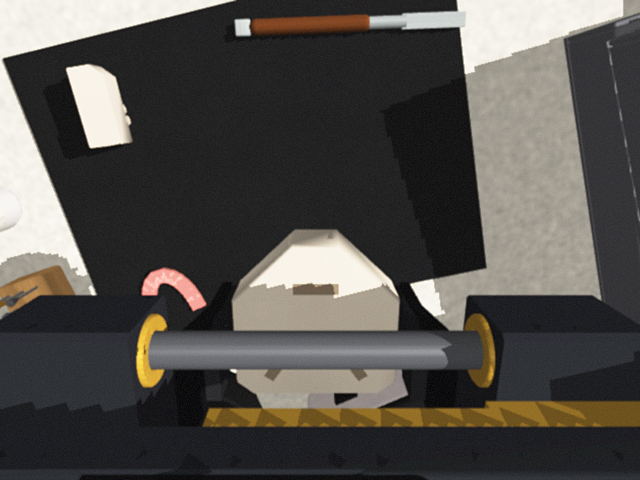

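View pics/s4.png

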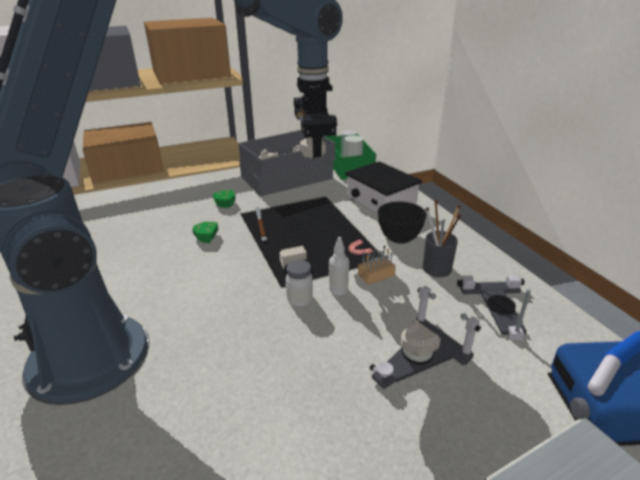

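Cast held in the same place in the image as at the grasp, with about 2 N of weight. I'll carry it over to a viewing spot beside the articulator.

>>> carry_out([
  [-5,-15,0,0,0,-2,-1],
  [-20,-50,0,0,0,-6,-1],
  [-38,-100,0,0,0,-10,-1],
  [-56,-155,0,0,0,-14,-1],
  [-75,-210,0,0,0,-18,-1],
  [-94,-265,0,0,0,-22,-1],
  [-110,-310,0,0,0,-25,-1],
  [-122,-340,0,0,0,-28,-1],
])

```text
time: 6.38
position: [0.6157, -0.087, 0.2084]
tool_rot: [-0.135, 0.991, 0.001, 0.002]
ft_force: [-0.1, -0.1, -1.9]
grip_width: 0.0596
```

```bash
python3 - <<'E'
from h import *
o=robot.get_obs(); T=R.from_quat(o['tool_rot']).as_matrix(); p=o['position'];print(o['time'],p,np.round(T,4))
d=np.array([.633,-.210,.212])-p; print(T.T@d*1000, 'yaw to go',200-np.degrees(np.arctan2(T[1,0],T[0,0]))%360)
E
```

```text
6.375 [ 0.61570422 -0.08697388  0.20842729] [[-0.9634 -0.2681  0.0035]
 [-0.268   0.9634  0.0025]
 [-0.0041  0.0015 -1.    ]]
[  16.29937615 -123.15451717   -3.82495311] yaw to go 4.451808355284243
```

>>> carry_out([
  [5,-40,-4,0,0,-2,-1],
  [10,-80,-4,0,0,-4,-1],
  [14,-110,-4,0,0,-4.5,-1],
  [16,-123,-4,0,0,-4.5,-1],
  [16,-123,-4,0,0,-4.5,-1],
  [16,-123,-4,0,0,-4.5,-1],
])

```text
time: 7.12
position: [0.6328, -0.2081, 0.2116]
tool_rot: [-0.174, 0.985, 0.002, 0.001]
ft_force: [0.4, 0.3, -1.4]
grip_width: 0.0598
```

```bash
python3 - <<'E'
from h import *
c=cam('wrist','w5');t=cam('top','t5'); o=robot.get_obs(); T=R.from_quat(o['tool_rot']).as_matrix(); p=o['position'];print(o['time'],p,np.round(T,4),np.abs(o['joint_velocities']).max(),o['q'])
im=c['pixels'][:,:,::-1];cv2.imwrite('pics/w5c.png',cv2.resize(im[0:300,150:500],None,fx=2,fy=2,interpolation=cv2.INTER_CUBIC))
E
```

```text
7.225 [ 0.63306714 -0.20814216  0.21211147] [[-0.9389 -0.3442  0.003 ]
 [-0.3442  0.9389  0.0033]
 [-0.0039  0.0021 -1.    ]] 0.005508994941464211 [-0.48699793  0.59456009  1.33303585  0.00459844  1.21291892 -2.41076543]
```

View pics/w5.png

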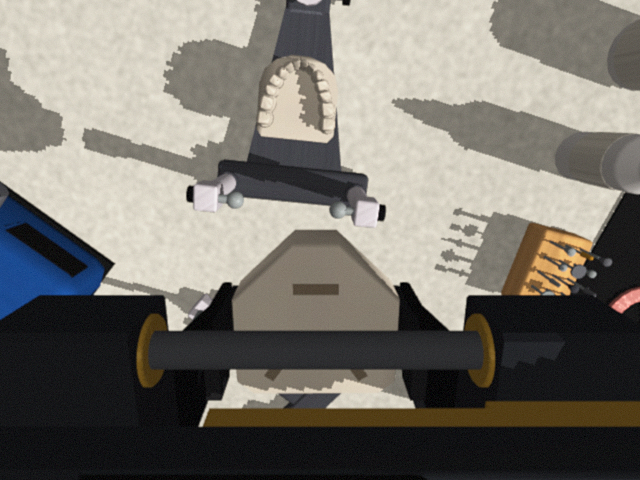

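View pics/w5c.png

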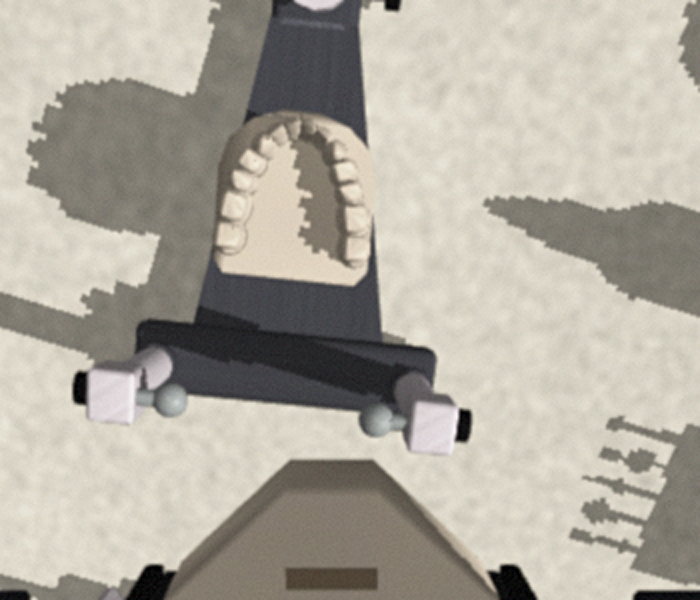

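The view shows the lower cast at about (297,100), front teeth at (303,63), column tops at (206,197) and (367,212), and balls at (235,200) and (338,210). I'll measure from these.

```bash
cat > meas.py <<'E'
from h import *
import sys
c=robot.camera('wrist'); o=robot.get_obs(); T=R.from_quat(o['tool_rot']).as_matrix(); p=o['position']
im=c['pixels'].astype(int); hsv=cv2.cvtColor(c['pixels'],cv2.COLOR_RGB2HSV)
for (u,v) in [(206,197),(367,212),(235,200),(338,210),(297,100),(265,118)]: print((u,v),im[v,u],hsv[v,u])
def blob(m,near,rad=25):
    mm=np.zeros(m.shape,np.uint8); u,v=near; mm[v-rad:v+rad,u-rad:u+rad]=m[v-rad:v+rad,u-rad:u+rad]
    n,l,s,ce=cv2.connectedComponentsWithStats(mm); i=l[v,u]
    cs,_=cv2.findContours((l==i).astype(np.uint8),cv2.RETR_EXTERNAL,cv2.CHAIN_APPROX_NONE)
    return s[i],ce[i],cv2.minAreaRect(cs[0]),cv2.minEnclosingCircle(cs[0])
spread=im.max(2)-im.min(2)
white=((im.min(2)>185)&(im[:,:,2]>=im[:,:,1]-2)).astype(np.uint8)
for n in [(206,197),(367,212)]: print('box',blob(white,n,20))
gr=((im[:,:,0]<im[:,:,1]-3)&(im.min(2)>70)).astype(np.uint8)
for n in [(235,200),(338,210)]: print('ball',blob(gr,n,14))
E
python3 meas.py
```

```text
(206, 197) [227 217 221] [168  11 227]
(367, 212) [223 216 218] [171   8 223]
(235, 200) [173 179 180] [ 94  10 180]
(338, 210) [159 164 162] [ 78   8 164]
(297, 100) [224 210 190] [ 18  39 224]
(265, 118) [227 214 192] [ 19  39 227]
box (array([195, 185,  28,  26, 575], dtype=int32), array([206.92347826, 197.74782609]), ((208.5, 197.5), (25.0, 27.0), 90.0), ((206.92308044433594, 197.0), 16.22703742980957))
box (array([356, 201,  24,  26, 500], dtype=int32), array([367.108, 213.56 ]), ((367.2615661621094, 213.40771484375), (20.961870193481445, 25.303083419799805), 7.125016689300537), ((367.0, 213.0), 15.556448936462402))
ball (array([229, 191,  15,  16, 119], dtype=int32), array([236.83193277, 198.87394958]), ((236.5529327392578, 198.4882354736328), (14.85973834991455, 13.232759475708008), 77.47119140625), ((235.5, 198.9545440673828), 8.173074722290039))
ball (array([333, 201,  19,  17, 137], dtype=int32), array([341.34306569, 209.22627737]), ((341.3000183105469, 208.39999389648438), (14.862704277038574, 19.28989028930664), 71.56504821777344), ((341.5816345214844, 209.2346954345703), 9.816031455993652))
```

```bash
python3 - <<'E'
from h import *
c=robot.camera('wrist'); o=robot.get_obs(); T=R.from_quat(o['tool_rot']).as_matrix(); p=o['position']
def rep(n,a,b,z,dist):
    A=onz(c,*a,z);B=onz(c,*b,z); M=(A+B)/2; d=(B-A)[:2]; Y=d/np.linalg.norm(d) # a is image left
    ang=np.degrees(np.arctan2(d[1],d[0]))-90
    X=np.array([np.cos(np.radians(ang)),np.sin(np.radians(ang))])
    print(n,'len',np.linalg.norm(d)*1000,dist,'yaw',ang,'mid',np.round(M[:2],4),'org',np.round(M[:2]-.068*X,4))
for z in (.095,.101): rep('box%g'%z,(205.5,197),(366.5,213.5),z,108)
for z in (.086,.09,.094,.097): rep('ball%g'%z,(235.5,200.5),(338,210),z,70)
im=c['pixels'][:,:,::-1]
cv2.imwrite('pics/lc.png',cv2.resize(im[45:150,245:350],None,fx=5.5,fy=5.5,interpolation=cv2.INTER_CUBIC))
b=np.hstack([cv2.resize(im[175:225,180:245],None,fx=6,fy=6,interpolation=cv2.INTER_CUBIC),cv2.resize(im[185:235,325:390],None,fx=6,fy=6,interpolation=cv2.INTER_CUBIC)])
cv2.imwrite('pics/bx.png',b)
print(np.round([onz(c,302.5,62,.074),onz(c,322,0,.037)],4))
E
```

```text
box0.095 len 110.43966823987323 108 yaw 14.124893160243317 mid [ 0.6207 -0.2325] org [ 0.5548 -0.2491]
box0.101 len 108.07673242517119 108 yaw 14.124893160243346 mid [ 0.6194 -0.2326] org [ 0.5535 -0.2492]
ball0.086 len 72.51224558037876 70 yaw 14.69284076040526 mid [ 0.6225 -0.2322] org [ 0.5567 -0.2494]
ball0.09 len 71.5101068362709 70 yaw 14.69284076040529 mid [ 0.6216 -0.2322] org [ 0.5559 -0.2495]
ball0.094 len 70.50796809216295 70 yaw 14.692840760405332 mid [ 0.6208 -0.2322] org [ 0.555  -0.2495]
ball0.097 len 69.75636403408203 70 yaw 14.69284076040526 mid [ 0.6202 -0.2323] org [ 0.5544 -0.2495]
[[ 0.5293 -0.2541  0.074 ]
 [ 0.4814 -0.2572  0.037 ]]
```

View pics/lc.png

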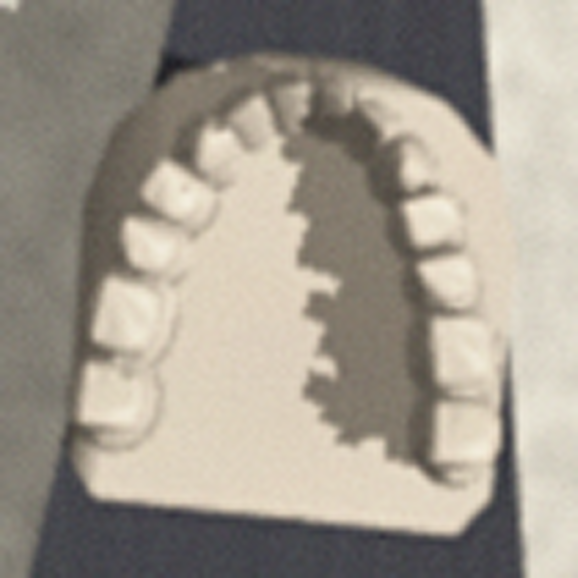

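View pics/bx.png

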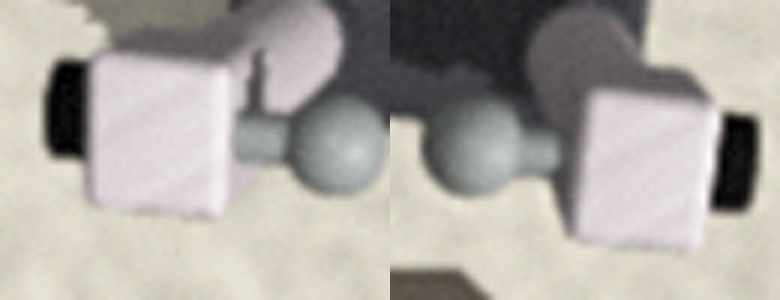

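```bash
python3 - <<'E'
from h import *
c=robot.camera('wrist'); o=robot.get_obs(); T=R.from_quat(o['tool_rot']).as_matrix(); p=o['position']
def rep(n,a,b,z):
    A=onz(c,*a,z);B=onz(c,*b,z); M=(A+B)/2; d=(B-A)[:2]
    ang=np.degrees(np.arctan2(d[1],d[0]))-90; print(n,np.linalg.norm(d),ang,np.round(M[:2],4)); return M[:2]
m=rep('box',(205.9,196.9),(367.1,212.6),.101); b=rep('ball',(235.7,198.4),(338.7,208.7),.094)
rep('m1',(245+125/5.5-.4,45+315/5.5-.4),(245+463/5.5-.4,45+352/5.5-.4),.074)
rep('m2',(245+115/5.5-.4,45+395/5.5-.4),(245+463/5.5-.4,45+432/5.5-.4),.074)
f=onz(c,301.3,63,.074)[:2]; f2=onz(c,302.5,62,.074)[:2]
th=np.radians(14.35);X=np.array([np.cos(th),np.sin(th)]);Y=np.array([-X[1],X[0]])
mm=(rep('m1',(245+125/5.5-.4,45+315/5.5-.4),(245+463/5.5-.4,45+352/5.5-.4),.074))
for n,q,off in [('box',m,68),('ball',b,68),('front',f,-25),('m1',mm,0)]:
    print(n,'x along',(q@X)*1000-off,'y',q@Y*1000)
t=cam('top')
E
```

```text
box 0.10817228742788285 14.417965210646855 [ 0.6191 -0.2326]
ball 0.0708392499154511 14.272677430385087 [ 0.6197 -0.2326]
m1 0.04246800014835598 14.165088556600864 [ 0.5564 -0.2479]
m2 0.0441238183899747 14.275678544751514 [ 0.5656 -0.2453]
m1 0.04246800014835598 14.165088556600864 [ 0.5564 -0.2479]
box x along 474.1487647092108 y -378.8000010680552
ball x along 474.71839623658263 y -378.90221078837425
front x along 475.5029024997813 y -378.35796804047254
m1 x along 477.55546679078833 y -378.0772554979975
```

```bash
cat > go.py <<'E'
from h import *
import sys
Tg=np.array([[-.9765,.2154,.0047],[.2154,.9765,.0010],[-.0043,.0020,-1.]])
u,_,v=np.linalg.svd(Tg);Tg=u@v
A,B,YAW=474.8,-378.5,14.3
if len(sys.argv)>2: A,B,YAW=map(float,sys.argv[2:5])
th=np.radians(YAW);X=np.array([np.cos(th),np.sin(th)]);Y=np.array([-X[1],X[0]])
org=np.r_[X*A+Y*B,74]/1000
Rt=R.from_euler('z',YAW+12.44,degrees=True).as_matrix()@Tg
off=np.array([3.5,0,6.5])/1000
def rep(cl):
    o=robot.get_obs(); T=R.from_quat(o['tool_rot']).as_matrix(); p=o['position']
    tgt=org+[0,0,cl/1000]-Rt@off
    print('t',o['time'],'p',np.round(p,4),'f',np.round(o['ft_force'],2),'m',np.round(o['moment'],3),'v',np.abs(o['joint_velocities']).max().round(4),'w',round(o['grip_width'],4))
    print('shift mm',np.round(T.T@(tgt-p)*1000,2),'rot deg',np.round(R.from_matrix(T.T@Rt).as_rotvec(degrees=True),2))
    cp=p+T@off; e=(cp-org)*1000; Rc=T@Rt.T
    print('upper rel lower (x,y,z mm)',np.round([e[:2]@X,e[:2]@Y,e[2]],2))
if __name__=='__main__': rep(float(sys.argv[1]))
E
python3 go.py 40
```

```text
t 7.425 p [ 0.6333 -0.209   0.2124] f [-0.26 -0.1  -1.62] m [ 0.085  0.03  -0.002] v 0.0048 w 0.0598
shift mm [ 85.76 -11.09  91.5 ] rot deg [-0.03 -0.01  5.8 ]
upper rel lower (x,y,z mm) [ 83.83  19.21 131.89]
```

>>> carry_out([
  [15,-2,5,0,0,1.5,-1],
  [40,-5,15,0,0,3,-1],
  [65,-8,35,0,0,4.5,-1],
  [80,-10,60,0,0,5.8,-1],
  [86,-11,80,0,0,5.8,-1],
  [86,-11,91,0,0,5.8,-1],
  [86,-11,91,0,0,5.8,-1],
  [86,-11,91,0,0,5.8,-1],
])

```text
time: 8.43
position: [0.5574, -0.2489, 0.1218]
tool_rot: [-0.125, 0.992, 0.0, 0.003]
ft_force: [0.4, -0.0, -2.3]
grip_width: 0.0599
```

```bash
python3 go.py 15; python3 - <<'E'
from h import *
c=cam('wrist','w6');s=cam('side','s6');t=cam('top','t6')
cv2.imwrite('pics/s6c.png',cv2.resize(s['pixels'][260:400,350:500,::-1],None,fx=4,fy=4,interpolation=cv2.INTER_CUBIC))
E
```

```text
t 8.425 p [ 0.5574 -0.2489  0.1218] f [ 0.36 -0.05 -2.35] m [-0.022  0.034 -0.002] v 0.0054 w 0.0599
shift mm [ 0.54  0.34 26.25] rot deg [-0.1   0.06  0.01]
upper rel lower (x,y,z mm) [ 0.4  -0.36 41.25]
```

View pics/w6.png

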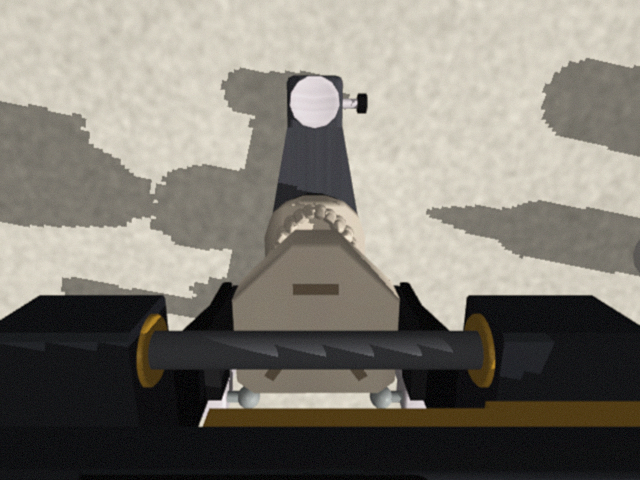

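View pics/s6c.png

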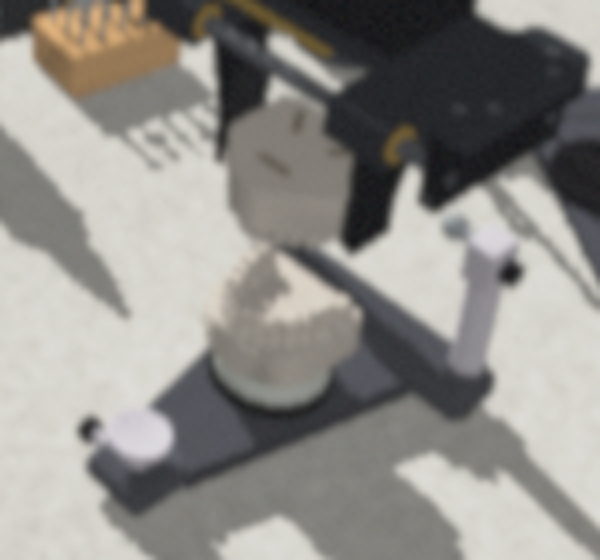

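In this view the plate (315,101), the ball midpoint (315,397) and the cast groove (315,289) all sit on one column line, and the two balls are on the same row. I'll quantify that.

```bash
python3 - <<'E'
from h import *
import go
c=robot.camera('wrist'); im=c['pixels']
cv2.imwrite('pics/w6c.png',cv2.resize(im[185:260,255:375,::-1],None,fx=6,fy=6,interpolation=cv2.INTER_CUBIC))
o=robot.get_obs(); T=R.from_quat(o['tool_rot']).as_matrix(); p=o['position']
g=im.min(2); m=np.zeros(g.shape,np.uint8); m[70:135,285:350]=g[70:135,285:350]>150
n,l,s,ce=cv2.connectedComponentsWithStats(m); i=l[101,315]; cs,_=cv2.findContours((l==i).astype(np.uint8),0,1); print(s[i],ce[i],cv2.minEnclosingCircle(cs[0]))
(u,v),r=cv2.minEnclosingCircle(cs[0])
for n,P in [('plate',onz(c,u,v,.037)),('ballL',onz(c,248,397,.094)),('ballR',onz(c,382,397,.094))]:
    e=(P-go.org)[:2]*1000; print(n,'in lower frame',np.round([e@go.X,e@go.Y],2),'tool',np.round(T.T@(P-p)*1000,2))
E
```

```text
[ 290   76   49   52 1992] [314.19929719 101.21937751] ((314.0, 101.18627166748047), 25.891183853149414)
plate in lower frame [-8.249e+01 -4.000e-02] tool [86.66  0.14 84.31]
ballL in lower frame [ 70.2  -35.44] tool [-66.31 -35.3   28.09]
ballR in lower frame [70.27 36.43] tool [-66.4   36.57  28.12]
```

View pics/w6c.png

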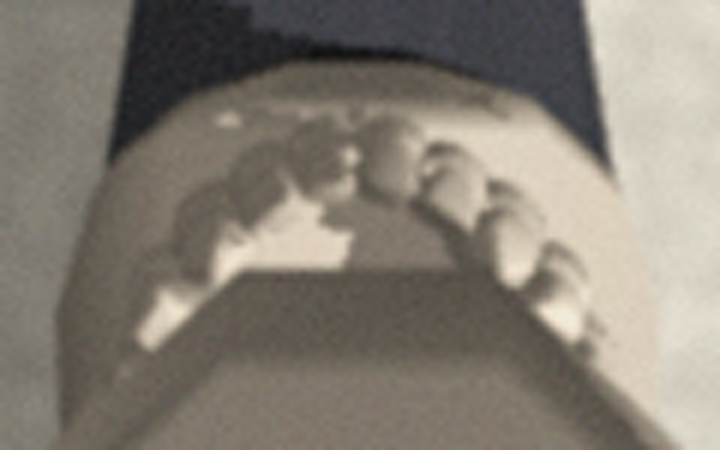

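>>> carry_out([
  [0.3,0.2,8,0,0,0,-1],
  [0.5,0.3,20,-0.1,0.1,0,-1],
  [0.5,0.3,28,-0.1,0.1,0,-1],
  [0.5,0.3,33,-0.1,0.1,0,-1],
  [0.5,0.3,33,-0.1,0.1,0,-1],
  [0.5,0.3,33,-0.1,0.1,0,-1],
])

```text
time: 9.38
position: [0.557, -0.2486, 0.0889]
tool_rot: [-0.125, 0.992, 0.001, 0.002]
ft_force: [-0.5, 0.2, -1.8]
grip_width: 0.0594
```

```bash
python3 go.py 3; python3 - <<'E'
from h import *
c=cam('wrist','w7');s=cam('side','s7')
a=cv2.resize(s['pixels'][270:390,370:490,::-1],None,fx=4,fy=4,interpolation=cv2.INTER_CUBIC)
b=cv2.resize(c['pixels'][190:310,225:405,::-1],None,fx=1.75,fy=4,interpolation=cv2.INTER_CUBIC)
cv2.imwrite('pics/s7c.png',np.hstack([a,b]))
E
```

```text
t 9.375 p [ 0.557  -0.2486  0.0889] f [-0.48  0.24 -1.78] m [0.043 0.074 0.035] v 0.0061 w 0.0594
shift mm [0.12 0.   5.39] rot deg [-0.01 -0.03  0.02]
upper rel lower (x,y,z mm) [ 0.1  -0.02  8.4 ]
```

View pics/s7c.png

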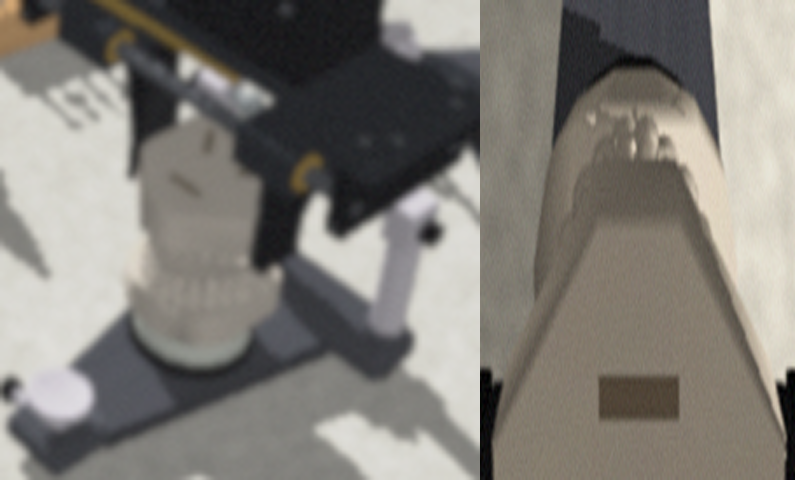

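The upper sits squarely above the lower, about 8 mm apart by calculation. I'll descend gently now, watching the force.

>>> carry_out([
  [0.1,0,1,0,0,0,-1],
  [0.1,0,2,0,0,0,-1],
  [0.1,0,3,0,0,0,-1],
  [0.1,0,4,0,0,0,-1],
  [0.1,0,5,0,0,0,-1],
  [0.1,0,5,0,0,0,-1],
])

```text
time: 10.22
position: [0.557, -0.2487, 0.084]
tool_rot: [-0.125, 0.992, 0.001, 0.002]
ft_force: [0.2, 0.1, -1.9]
grip_width: 0.0598
```

```bash
python3 go.py 0
```

```text
t 10.225 p [ 0.557  -0.2487  0.084 ] f [ 0.21  0.06 -1.94] m [0.075 0.033 0.02 ] v 0.001 w 0.0598
shift mm [0.03 0.03 3.48] rot deg [-0.02 -0.03  0.02]
upper rel lower (x,y,z mm) [ 0.02 -0.04  3.48]
```

>>> carry_out([
  [0,0,0.5,0,0,0,-1],
  [0,0,1,0,0,0,-1],
  [0,0,1.5,0,0,0,-1],
  [0,0,2,0,0,0,-1],
  [0,0,2,0,0,0,-1],
])

```text
time: 10.85
position: [0.557, -0.2486, 0.0819]
tool_rot: [-0.125, 0.992, 0.001, 0.002]
ft_force: [0.8, -0.5, -1.8]
grip_width: 0.0598
```

>>> carry_out([
  [0,0,0.4,0,0,0,-1],
  [0,0,0.8,0,0,0,-1],
  [0,0,0.8,0,0,0,-1],
])

```text
time: 11.22
position: [0.5569, -0.2486, 0.0811]
tool_rot: [-0.125, 0.992, 0.001, 0.002]
ft_force: [-0.2, -0.1, -2.0]
grip_width: 0.0595
```

```bash
python3 go.py 0
```

```text
t 11.225 p [ 0.5569 -0.2486  0.0811] f [-0.15 -0.12 -2.03] m [ 0.042 -0.005  0.015] v 0.0027 w 0.0595
shift mm [ 0.   -0.07  0.59] rot deg [-0.01 -0.04  0.03]
upper rel lower (x,y,z mm) [-0.    0.07  0.59]
```

>>> carry_out([
  [0,0,0.4,0,0,0,-1],
  [0,0,0.4,0,0,0,-1],
])

```text
time: 11.48
position: [0.557, -0.2487, 0.0808]
tool_rot: [-0.125, 0.992, 0.001, 0.002]
ft_force: [-0.0, 0.3, -2.0]
grip_width: 0.0595
```

>>> carry_out([
  [0,0,0.4,0,0,0,-1],
  [0,0,0.4,0,0,0,-1],
])

```text
time: 11.72
position: [0.557, -0.2486, 0.0806]
tool_rot: [-0.125, 0.992, 0.001, 0.002]
ft_force: [-0.1, 0.3, 0.3]
grip_width: 0.0597
```

>>> carry_out([
  [0,0,0.3,0,0,0,-1],
  [0,0,0.3,0,0,0,-1],
])

```text
time: 11.98
position: [0.557, -0.2487, 0.0806]
tool_rot: [-0.125, 0.992, 0.001, 0.002]
ft_force: [-0.6, 0.5, 1.8]
grip_width: 0.0597
```

```bash
python3 go.py 5; python3 - <<'E'
from h import *
c=cam('wrist','w8');s=cam('side','s8')
a=cv2.resize(s['pixels'][270:390,370:490,::-1],None,fx=4,fy=4,interpolation=cv2.INTER_CUBIC)
cv2.imwrite('pics/s8c.png',a)
E
```

```text
t 11.975 p [ 0.557  -0.2487  0.0806] f [-0.62  0.51  1.76] m [0.069 0.209 0.019] v 0.0017 w 0.0597
shift mm [ 0.05  0.04 -4.94] rot deg [-0.03 -0.02  0.03]
upper rel lower (x,y,z mm) [ 0.07 -0.03  0.06]
```

View pics/s8c.png

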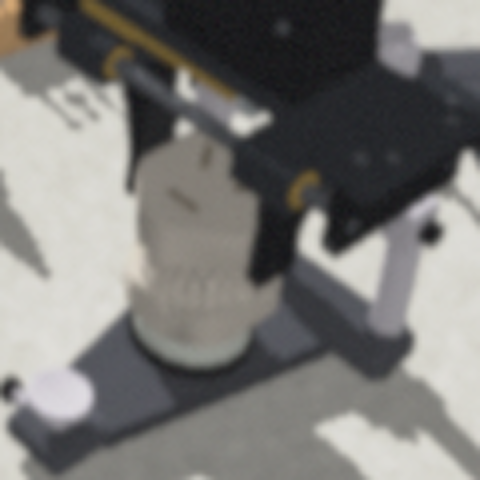

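View pics/w8.png

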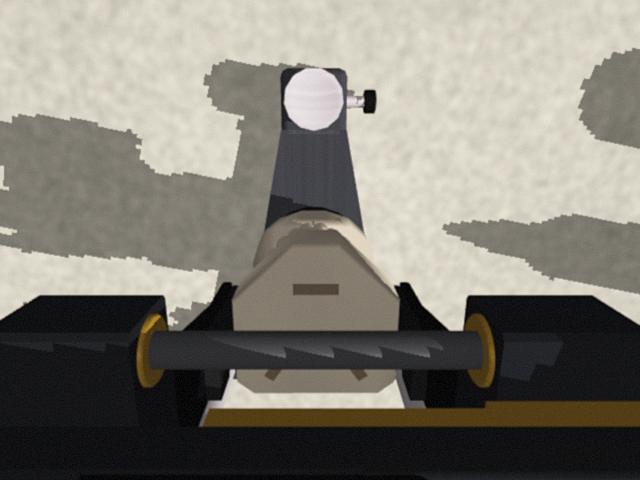

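The teeth meet: force is up about 3.8 N and the descent stopped at the predicted height. The pictures show the arches closed and still in line with the plate at (314,100). Now I'll raise it 5 mm.

>>> carry_out([
  [0,0,-1,0,0,0,-1],
  [0,0,-2.5,0,0,0,-1],
  [0,0,-4,0,0,0,-1],
  [0,0,-5,0,0,0,-1],
  [0,0,-5,0,0,0,-1],
  [0,0,-5,0,0,0,-1],
  [0,0,-5,0,0,0,-1],
])

```text
time: 12.95
position: [0.557, -0.2486, 0.0855]
tool_rot: [-0.125, 0.992, 0.001, 0.002]
ft_force: [-0.0, -0.7, -1.2]
grip_width: 0.0601
```

```bash
python3 go.py 5; python3 - <<'E'
from h import *
c=cam('wrist','w9');s=cam('side','s9');t=cam('top','t9')
a=cv2.resize(s['pixels'][270:390,370:490,::-1],None,fx=4,fy=4,interpolation=cv2.INTER_CUBIC)
b=cv2.resize(c['pixels'][190:310,225:405,::-1],None,fx=1.75,fy=4,interpolation=cv2.INTER_CUBIC)
cv2.imwrite('pics/s9c.png',np.hstack([a,b]))
E
```

```text
t 12.95 p [ 0.557  -0.2486  0.0855] f [-0.04 -0.72 -1.2 ] m [-0.014  0.052  0.021] v 0.0009 w 0.0601
shift mm [0.02 0.   0.01] rot deg [-0.02 -0.02  0.03]
upper rel lower (x,y,z mm) [ 0.02 -0.01  5.02]
```

View pics/s9c.png

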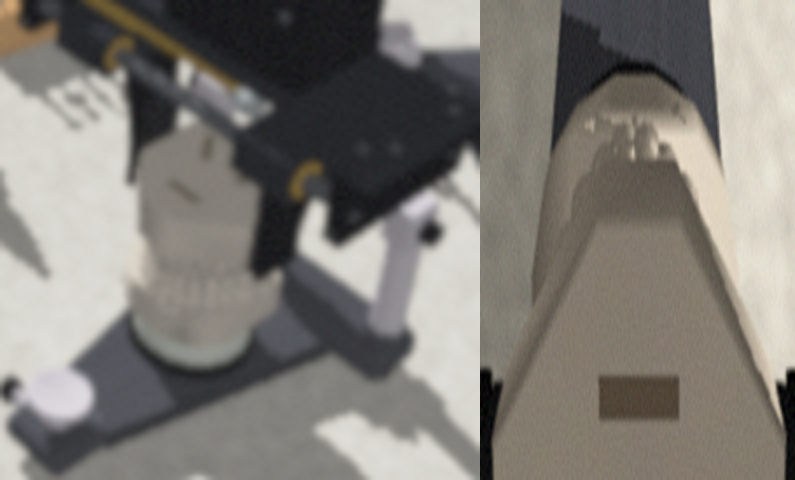

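View pics/t9.png

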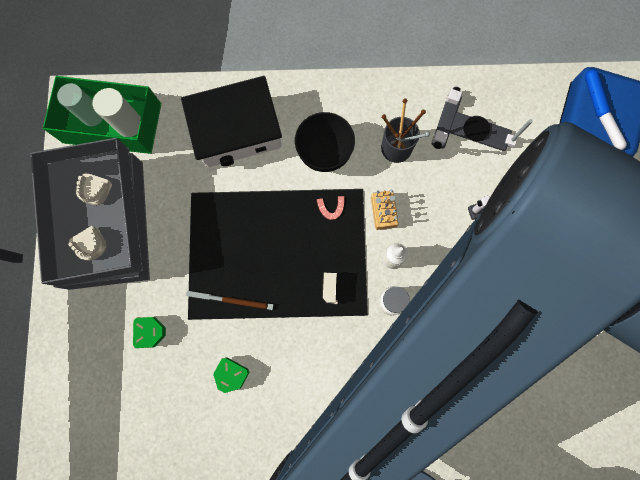

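The cast is held level with a clear gap, and every bystander in view is where it started. Handing in.

```bash
python3 -c "
from h import *
print(robot.hand_in()); o=robot.get_obs(); print(o['time'],o['position'],o['ft_force'],o['grip_width'])"
```

```text
the job is handed in; nothing more can be done
None
the job is handed in; nothing more can be done
```

The upper cast is held level in the gripper, about 5 mm above the lower cast and lined up with it. I gripped the pale full-arch cast by its flat sides and carried it over the bench at about 20 cm. I then lowered it onto the lower cast until the teeth met: the wrist force rose about 3.8 N and it stopped within 0.1 mm of the predicted height. From there I raised it straight up 5 mm and handed in at about 13 s.

**Last checks:**
- **Alignment:** by my own measurement the gap is 5.0 mm, the sideways and front-back offsets are below 0.1 mm, and tilt and turn are within 0.05° of target. These figures rest on camera measurements good to about 1–2 mm.
- **At rest and free:** the arm was still, the wrist force was back to roughly the cast's weight, and the grip width was 60 mm.
- **Bench:** in the top view, everything not hidden by the arm was where it started.

**Disagreements:**
- **Front to back:** the articulator balls came out about 2 mm further back than the description says, though the plate agreed within 0.5 mm. I put this down to not knowing the balls' height.
- **Side to side:** the gap between the lower front teeth read about 0.9 mm off the midline in one view. The plate, balls and molars agreed within about 0.5 mm, so I left it.

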